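# Level the marble confectionery slab

## Robot

A 7-joint arm with a two-finger parallel gripper is mounted at the origin on a cart in front of the work surface, level with it; the furniture and walls round the work are solid. World frame = base frame: x ahead of the robot, y to its left, z up, the work surface at z = 0. Lengths are in m, angles in rad, forces in N, time in s.
With the tool pointing down it reaches from about 0.4 to 0.875 m from the base axis. Payload 19.3 kg.
Tool frame: the origin (TCP) lies midway between the tips of the shut fingers; the grasp point (between the pads) lies bot.pinch_z behind it (bot.pinch_z is the distance from the TCP to the grasp point, in m); z points along the fingers, y is the line along which they close (so a half turn about z gives the same grasp; the last joint's range is limited). The gripper opens to 85 mm and grips with 20 to 120 N. Pads are 22 mm wide; open, the fingers measure 114 mm over their backs; the gripper's body (76 mm by 85 mm) begins 54 mm behind the grasp point. The pads swing forward as they close: fully open they stand 13 mm farther back than shut.
Start: joints at [-1.304, 0.521, -0.036, 1.599, 0.021, 1.021, -0.113], TCP at [0.207, 0.59, 0.231] pointing down, gripper open.
Joint ranges: [-2.91, 2.91], [-0.3, 2.13], [-1.5, 1.42], [0.17, 2.43], [-1.26, 4.41], [0.16, 1.93], [-2.52, 2.52]. Speed limits (rad/s): [1.89, 1.89, 2.39, 2.39, 3.01, 3.01, 3.01].

## Interface

Orientations are given as [roll, pitch, yaw] about the fixed x, y, z axes, in that order (R = Rz(yaw) Ry(pitch) Rx(roll)).
In Python, from workcell import readout, grab_frame, camera_info, workorder, bot gives the robot as it stands. The module is installed in compiled form; this text tells all that it offers.
- The arm moves only by the tool drive_tool, never from a script. Its argument "targets" is a list of rows, each an object of numbers: "dx", "dy", "dz": the shift along the tool's x, y, z as a fraction of full scale; "yaw": the turn about the tool's z as a fraction of full scale; "fingers": the closure, from 0 (fully open) to 1 (shut). In form: [{"dx": .., "dy": .., "dz": .., "yaw": .., "fingers": ..}, ...]. A call has 1 to 20 rows; each row shifts and turns the commanded pose from where the row before left it, along the tool's axes as they then stand; what a row does not reach is not made up. Full scale, the value 1, is 0.1 m for a shift and 90 degrees for a turn. A row lasts 1/10 s, in which the tool goes at most 50 mm and 8.59 degrees, less where a joint would pass 70% of its speed; a pose out of reach is approached as far as the arm can. A call with a number of a shift or a turn outside -1 to 1 is refused whole. A call with a gripper value outside its range is refused whole. The fingers move at their own pace and stop on an object; "squeeze" is the grip in N (left out, the last holds). Time passes only in rows, so rows that do not move let the fingers close. It gives the time, the measured TCP pose, the force, the opening and the grip force at its end, in the units of the state.
- readout.observe(): the state, without advancing time (a new reading comes with each control period).
- grab_frame(name): name is "scene" or "top"; returns the picture (420x560x3 uint8, blue, green, red); there is no depth.
- camera_info(name): a dict with "fx", "fy", "cx", "cy" (pixels), "D" ([k1, k2, p1, p2, k3] as OpenCV has them; the pictures are not rectified), "T" (4x4, takes a point from camera to world coordinates). Camera axes: x right, y up, looking along -z (the intrinsics and any distortion apply to the point x, -y, -z); pixel columns grow to the right and rows downward; lengths in m; the calibration is good to about 2 mm. A picture is of the moment at which its call begins. camera_info takes no time and is no camera call.
- workorder.job_done(): hands the job in; it is judged then, once.
The state is a dict: "clock": time; "qpos": joint angles; "qd": joint speeds; "joint_efforts": joint torques, N m; "position": TCP position; "tool_rot": TCP orientation; "force": force on the tool from outside, world axes, zero at the start; "moment": the same for the moment, N m; "grip_width": finger opening in m; "finger_force": force on a finger pad.
Only numpy, scipy, OpenCV 4.12 (cv2) and the standard library are available. Lean on these libraries where they do the work, as an engineer would, in place of code of your own. Each camera call takes 0.05 s, during which the arm holds its last target. There are 200 camera calls.

## Task

I am going to pour caramel, and the marble slab on the cooktop is low at the end with the black hand knob. Lay the pocket spirit level lengthways on the middle of the slab, pointing at the knob, and let go of it; then turn the knob of the levelling foot until the bubble sits in the middle between the two lines. Last, press the level down on the slab firmly with the hand (about a kilo's worth), and finish while still pressing it there with the bubble centred, so that I can tighten the lock nut; leave the timer, the jar and the mug where they stand.

Things in the scene. Friction and masses are not known exactly. Their poses are not given: they have to be found in the camera images.
- level: pocket spirit level, loose on the cooktop at first: bare aluminium bar with black end caps, 160 long x 24 wide x 40 mm high, about 0.3 kg. Origin: centre of its underside; x along its length, z up. It is 40 mm high with flat tops from 24 to 78 mm either side of the middle; the middle 48 mm is a 24 mm high bridge (24 wide) under the vial. Either end may point to the knob.
- bubble (a joint): position of the white 12 mm bubble along the vial, m, -0.014 to 0.014; 0 = midway between the lines; positive towards the level's +x end. It runs to the higher end and settles in about 1.5 s. With the level lengthways on the slab it moves 3.5 mm per radian of knob turn.
- slab_mid (a point): top centre of the marble slab (200 x 280 x 18 mm), about 52 mm above the cooktop; its y axis runs along the 280 mm length towards the knob end. Two plain feet at the far end, one levelling foot at the knob end: it tilts only along its length, under 1 degree, and does not shift. A microwave hangs 0.46 m above the rear of the cooktop, beyond x = 0.52 m: keep the wrist clear of it.
- knob (a point): middle of the levelling foot's hand knob, 73 mm above the cooktop, 175 mm from the slab's middle, outside its end: upright black ribbed cylinder 38 mm across, 30 mm high, a 3.5 mm hex end on top; grip it at any yaw. Stiff, stays put, keeps its height. Clockwise from above raises the knob end, 6 mm a turn; at first it is 1.4 to 3.6 rad of turn too low.
- timer: wind-up egg timer, 66 mm across, 56 mm high, bystander; origin: centre of its underside
- sugar_jar: glass jar with a dark lid, 65 mm across, 86 mm high, bystander; origin: centre of its underside
- mug: plain mug with a handle, 80 x 110 x 89 mm, bystander; origin: centre of its underside
- slab: the tilting part itself (marble slab with its steel frame); its origin lies on the tilt axis under the far end, 120 mm back from the slab's middle and 22 mm above the cooktop; y axis as for slab_mid
- vial (a point): top of the level's vial, a glass tube 12 mm thick along the bar, with two black lines 16 mm apart; 37 mm above the level's underside, at its middle

How it is judged:
By the outcome, as a careful person would: the job done as asked, in the order asked, and still so for the second after the job is handed in, while the arm keeps its last pose, push and grip.
It also fails if it takes over 72 s, if anything falls off the work surface, if the arm or the gripper's body presses on something with over 40 N, if the wrist force passes 120 N, or if a joint passes its speed limit or range.

## Working session

There is one attempt and no reset: what is moved stays moved. The work goes in short steps, Python scripts to look and compute and a tool call to move; the robot and the scene stay as the last step left them, time stands still between calls to the robot, and variables do not carry over. Pictures are saved under pics/ and viewed, at most 10 in all, crops included, and the job is handed in when it is done.

Besides the shell and the picture viewer there is one more tool, called after "Request:" as name(argument=value, ...), one argument or row to a line, values as JSON. drive_tool: Moves the arm, as the interface text tells. Shift numbers are shares of 0.1 m and turn numbers shares of 90 degrees, none past 1 either way. Its arguments: {"type":"object","properties":{"targets":{"type":"array","items":{"type":"object","properties":{"dx":{"type":"number","minimum":-1,"maximum":1},"dy":{"type":"number","minimum":-1,"maximum":1},"dz":{"type":"number","minimum":-1,"maximum":1},"yaw":{"type":"number","minimum":-1,"maximum":1},"fingers":{"type":"number"}}}},"squeeze":{"type":"number"}},"required":["targets"]}

```bash
mkdir -p pics; cat > h.py <<'E'
import numpy as np, cv2
from workcell import readout, grab_frame, camera_info, workorder, bot
def ray(cam,uv):
    c=camera_info(cam);K=np.array([[c['fx'],0,c['cx']],[0,c['fy'],c['cy']],[0,0,1]]);T=np.array(c['T'])
    p=cv2.undistortPoints(np.array([[uv]],float),K,np.array(c['D'],float))[0,0]
    return T[:3,3],T[:3,:3]@np.array([p[0],-p[1],-1.])
def onz(cam,uv,z):
    o,d=ray(cam,uv);return o+d*(z-o[2])/d[2]
def proj(cam,P):
    c=camera_info(cam);K=np.array([[c['fx'],0,c['cx']],[0,c['fy'],c['cy']],[0,0,1]]);T=np.linalg.inv(np.array(c['T']))
    q=(T[:3,:3]@np.atleast_2d(P).T).T+T[:3,3];q=q*[1,-1,-1]
    return cv2.projectPoints(q,np.zeros(3),np.zeros(3),K,np.array(c['D'],float))[0][:,0]
E
python3 - <<'E'
from h import *
a=grab_frame("scene");b=grab_frame("top")
cv2.imwrite("pics/s0.png",a);cv2.imwrite("pics/t0.png",b)
print(readout.observe(),bot.pinch_z)
for n in("scene","top"):print(camera_info(n))
E
```

```text
{'clock': 0.1, 'qpos': array([-1.30417029,  0.52193119, -0.03628262,  1.59992697,  0.02116243,
        1.02109376, -0.11279468]), 'qd': array([-3.41563185e-04, -1.26601387e-03,  6.73478764e-05, -5.33524420e-04,
       -1.51583103e-03,  1.51604747e-03,  4.03183390e-05]), 'joint_efforts': array([ 4.69862774e-03, -9.28474689e+01,  1.98421754e+00, -3.70520067e+01,
        1.81209639e-02,  5.45276154e-03, -5.40922076e-05]), 'position': array([0.20650892, 0.58959306, 0.23080685]), 'tool_rot': array([-3.14061861e+00,  5.77228106e-05,  2.80470205e+00]), 'force': array([ 0.59629476, -0.38428569, -0.45863519]), 'moment': array([ 0.01621124, -0.03786394, -0.03402891]), 'finger_force': 0.0, 'grip_width': 0.08538362311808674} 0.0187
{'fx': 439.4409714587205, 'fy': 439.4409714587205, 'cx': 274.5580727102016, 'cy': 210.20151307605167, 'D': array([-0.01590544,  0.        ,  0.        ,  0.        ,  0.        ]), 'T': array([[ 0.86021197,  0.32543523, -0.39259047,  0.05788445],
       [-0.50993336,  0.55173067, -0.65997063, -0.79093739],
       [ 0.00182651,  0.76790962,  0.64055561,  0.90555897],
       [ 0.        ,  0.        ,  0.        ,  1.        ]])}
{'fx': 394.3980131743218, 'fy': 394.3980131743218, 'cx': 274.829179761493, 'cy': 207.84291656656504, 'D': array([-0.033339,  0.      ,  0.      ,  0.      ,  0.      ]), 'T': array([[ 0.01273967,  0.98857198, -0.15021036,  0.41549811],
       [-0.99950536,  0.00827021, -0.03034192,  0.03546806],
       [-0.0287529 ,  0.1505226 ,  0.98818835,  1.20033714],
       [ 0.        ,  0.        ,  0.        ,  1.        ]])}
```

View pics/s0.png

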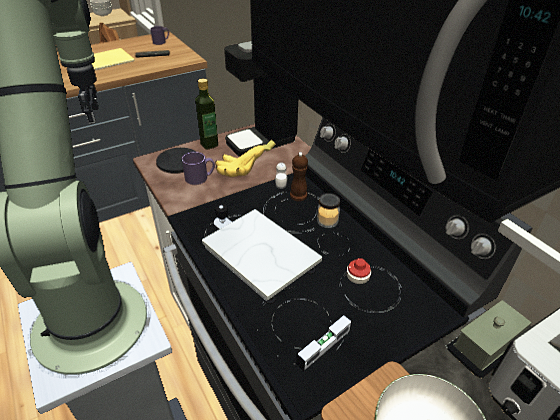

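View pics/t0.png

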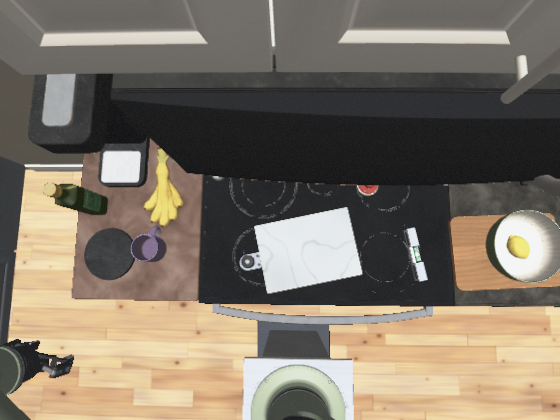

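The scene view shows the level at about (325,342), the slab at (262,252), the knob near (222,213), the timer at (359,270), the jar at (328,210) and the mug at (195,168). The top view shows the level at (417,255), the slab at (308,250) and the knob at (249,262). Next I'll measure them.

```bash
python3 - <<'E'
from h import *
s=cv2.imread("pics/s0.png");t=cv2.imread("pics/t0.png")
def blob(im,roi,th,name):
    x0,y0,x1,y1=roi;g=im[y0:y1,x0:x1].min(2);m=(g>th).astype(np.uint8)
    m=cv2.morphologyEx(m,cv2.MORPH_CLOSE,np.ones((3,3)))
    cs,_=cv2.findContours(m,0,2);c=max(cs,key=cv2.contourArea)+[x0,y0]
    return c
c=blob(t,(252,200,366,298),110,'slab');r=cv2.minAreaRect(c);b=cv2.boxPoints(r)
print('slab px',b.round(1).tolist())
w=np.array([onz('top',p,.052) for p in b]);print(w.round(4).tolist(),'mid',w.mean(0).round(4),[np.linalg.norm(w[i]-w[i-1]).round(4) for i in range(4)])
c=blob(s,(195,200,330,300),120,'slab');ap=cv2.approxPolyDP(c,8,True)[:,0];print('scene slab',ap.tolist(),[onz('scene',p,.052).round(4).tolist() for p in ap.astype(float)])
c=blob(t,(400,222,432,288),90,'lev');r=cv2.minAreaRect(c);b=cv2.boxPoints(r);print('lev top px',b.round(1).tolist())
w=np.array([onz('top',p,.04) for p in b]);print(w.round(4).tolist(),'mid',w.mean(0).round(4),[np.linalg.norm(w[i]-w[i-1]).round(4) for i in range(4)])
for n,p in(('top',(417,255)),('scene',(325,342))):print(n,onz(n,p,.037).round(4))
A=cv2.resize(t[222:292,232:268],None,fx=8,fy=8,interpolation=cv2.INTER_CUBIC)
B=cv2.resize(t[222:292,398:434],None,fx=8,fy=8,interpolation=cv2.INTER_CUBIC)
cv2.imwrite("pics/c1.png",np.hstack([A,B])[:600])
A=cv2.resize(s[195:245,195:245],None,fx=8,fy=8,interpolation=cv2.INTER_CUBIC)
B=cv2.resize(s[312:372,292:356],None,fx=6,fy=6,interpolation=cv2.INTER_CUBIC)
Z=np.zeros((400,800,3),np.uint8);Z[:400,:400]=A;Z[:360,410:794]=B;cv2.imwrite("pics/c2.png",Z)
E
```

```text
slab px [[243.5, 227.5], [348.70001220703125, 205.89999389648438], [362.70001220703125, 274.20001220703125], [257.5, 295.79998779296875]]
[[0.531, 0.1619, 0.052], [0.5976, -0.1461, 0.052], [0.3999, -0.1833, 0.052], [0.3353, 0.117, 0.052]] mid [ 0.466  -0.0126  0.052 ] [np.float64(0.2008), np.float64(0.3151), np.float64(0.2011), np.float64(0.3072)]
scene slab [[216, 218], [205, 246], [267, 299], [321, 259], [255, 209]] [[0.4128, 0.1457, 0.052], [0.3368, 0.0533, 0.052], [0.3925, -0.1934, 0.052], [0.5841, -0.1502, 0.052], [0.5327, 0.1236, 0.052]]
lev top px [[400.20001220703125, 229.6999969482422], [414.5, 226.10000610351562], [427.79998779296875, 279.29998779296875], [413.5, 282.8999938964844]]
[[0.53, -0.2978, 0.04], [0.541, -0.3403, 0.04], [0.3872, -0.3728, 0.04], [0.3766, -0.3311, 0.04]] mid [ 0.4587 -0.3355  0.04  ] [np.float64(0.157), np.float64(0.0439), np.float64(0.1572), np.float64(0.043)]
top [ 0.4567 -0.3452  0.037 ]
scene [ 0.4505 -0.3566  0.037 ]
```

View pics/c1.png

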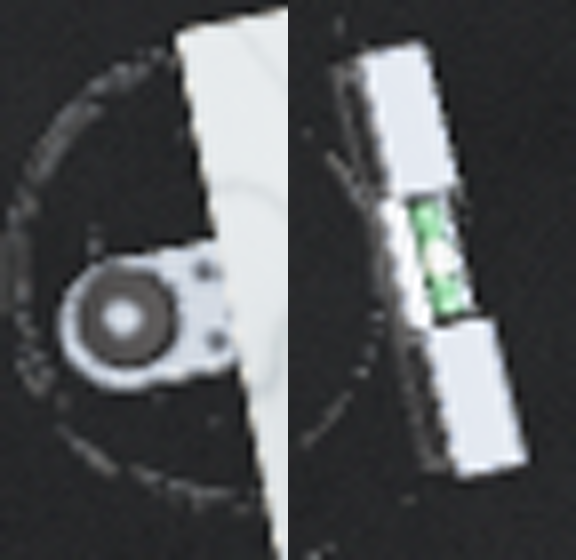

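View pics/c2.png

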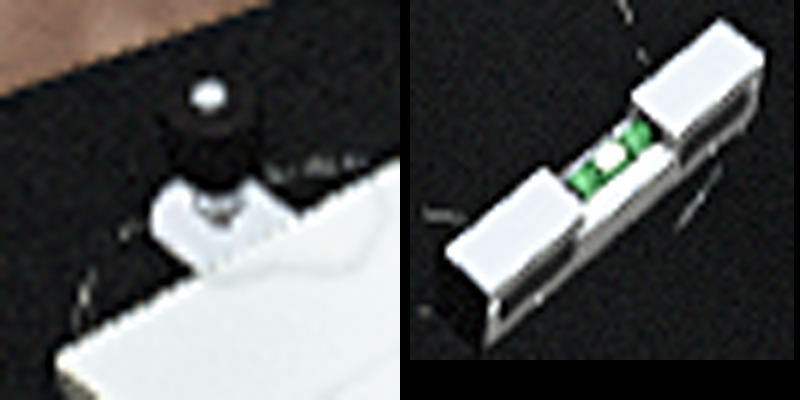

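The top crop shows the knob's hex end at crop (124,318), the level's top corners at (360,55), (425,42), (528,462) and (460,477), and the slab's corner at (178,38). The scene crop shows the hex end at (208,95) and the level's top corners at (722,20), (765,58), (447,250) and (492,295).

```bash
cat >> h.py <<'E'
def tri(pt,ps):
    (o,d),(p,e)=ray('top',pt),ray('scene',ps)
    st=np.linalg.lstsq(np.c_[d,-e],p-o,rcond=None)[0];a=o+d*st[0];b=p+e*st[1];return (a+b)/2,np.linalg.norm(a-b)
E
python3 - <<'E'
from h import *
T=lambda x,y,x0=398,o=288:((x-o+.5)/8-.5+x0,(y+.5)/8-.5+222)
S=lambda x,y:((x-410+.5)/6-.5+292,(y+.5)/6-.5+312)
tp=[T(360,55),T(425,42),T(528,462),T(460,477)]
sp=[S(722,20),S(765,58),S(492,295),S(447,250)]
for n,pp in(('top',tp),('scene',sp)):
    w=np.array([onz(n,p,.04) for p in pp]);l=w[0]+w[1]-w[2]-w[3]
    print(n,w.round(3).tolist(),w.mean(0).round(4),np.linalg.norm(l)/2,np.linalg.norm(w[0]-w[1]),np.degrees(np.arctan2(l[1],l[0])))
print('tri lev centre',tri(np.mean(tp,0),np.mean(sp,0)))
kt=T(124,318,232,0);ks=((208.5)/8-.5+195,95.5/8-.5+195)
print('knob',onz('top',kt,.0915),onz('scene',ks,.0915),tri(kt,ks))
# slab by lines in top
t=cv2.imread("pics/t0.png");g=(t.min(2)>110).astype(np.uint8);
g[:,:252]=0;g=cv2.morphologyEx(g,cv2.MORPH_OPEN,np.ones((25,25)))
cs,_=cv2.findContours(g[200:300,240:370],0,1);c=max(cs,key=cv2.contourArea)+[240,200];b=cv2.boxPoints(cv2.minAreaRect(c))
w=np.array([onz('top',p,.052) for p in b]);print('slab',b.round(1).tolist(),w.round(3).tolist(),w.mean(0),[np.linalg.norm(w[i]-w[i-1]).round(4) for i in range(4)])
q=[(205,246),(267,299),(321,259),(255,209)];w=np.array([onz('scene',p,.052) for p in q]);print('slab scene',w.round(3).tolist(),w.mean(0),[np.linalg.norm(w[i]-w[i-1]).round(4) for i in range(4)])
for n,P in (('top',(366,188)),('scene',(359,264))):print('timer',onz(n,P,.056).round(3))
print('jar',onz('scene',(329,200),.086).round(3),'mug',onz('scene',(194,158),.089).round(3),onz('top',(148,247),.089).round(3))
E
```

```text
top [[0.534, -0.317, 0.04], [0.539, -0.341, 0.04], [0.387, -0.372, 0.04], [0.382, -0.347, 0.04]] [ 0.4604 -0.3442  0.04  ] 0.15519318714896937 0.02452378398740822 11.53181229522077
scene [[0.531, -0.32, 0.04], [0.535, -0.343, 0.04], [0.384, -0.375, 0.04], [0.38, -0.351, 0.04]] [ 0.4576 -0.3471  0.04  ] 0.15358609979968382 0.023451344748254953 11.68476321972487
tri lev centre (array([ 0.45864267, -0.34538356,  0.03440439]), np.float64(0.002894731404023752))
knob [0.43222555 0.14523262 0.0915    ] [0.42968625 0.14271301 0.0915    ] (array([0.43164307, 0.14578838, 0.08857149]), np.float64(0.0013610320393462726))
slab [[251.39999389648438, 225.89999389648438], [348.20001220703125, 206.0], [362.20001220703125, 274.29998779296875], [265.3999938964844, 294.20001220703125]] [[0.536, 0.139, 0.052], [0.597, -0.145, 0.052], [0.4, -0.182, 0.052], [0.34, 0.095, 0.052]] [ 0.46829224 -0.02330245  0.052     ] [np.float64(0.2008), np.float64(0.29), np.float64(0.2011), np.float64(0.2827)]
slab scene [[0.337, 0.053, 0.052], [0.392, -0.193, 0.052], [0.584, -0.15, 0.052], [0.533, 0.124, 0.052]] [ 0.46151405 -0.0416454   0.052     ] [np.float64(0.2082), np.float64(0.2529), np.float64(0.1964), np.float64(0.2786)]
timer [ 0.651 -0.197  0.056]
timer [ 0.657 -0.219  0.056]
jar [0.725 0.012 0.086] mug [0.464 0.426 0.089] [0.469 0.429 0.089]
```

Request:
drive_tool(
  targets=[
    {"dx": -0.312, "dy": -0.279, "dz": 0.04, "fingers": 0},
    {"dx": -0.312, "dy": -0.279, "dz": 0.04},
    {"dx": -0.312, "dy": -0.279, "dz": 0.04},
    {"dx": -0.312, "dy": -0.279, "dz": 0.04},
    {"dx": -0.312, "dy": -0.279, "dz": 0.04},
    {"dx": -0.312, "dy": -0.279, "dz": 0.04},
    {"dx": -0.312, "dy": -0.279, "dz": 0.04},
    {"dx": -0.312, "dy": -0.279, "dz": 0.04},
    {"dx": -0.312, "dy": -0.279, "dz": 0.04},
    {"dx": -0.312, "dy": -0.279, "dz": 0.04},
    {"dx": -0.312, "dy": -0.279, "dz": 0.04},
    {"dx": -0.312, "dy": -0.279, "dz": 0.04},
    {"yaw": 0.095},
    {"yaw": 0.095},
    {"yaw": 0.095},
    {"yaw": 0.095},
    {"yaw": 0.095},
    {"yaw": 0.095},
    {"yaw": 0.095},
    {"yaw": 0.095},
  ],
)

```text
invalid input
```

```bash
cat >> h.py <<'E'
def plan(x,y,z,yaw=None,n=10):
    s=readout.observe();p=s['position'];a=s['tool_rot'][2];d=np.array([x,y,z])-p
    ya=np.degrees(a);t=0 if yaw is None else (ya-yaw+180)%360-180
    print('at',p.round(4),'yaw %.2f'%ya,'F',s['force'].round(2),'w %.4f ff %.1f t %.1f q7 %.2f'%(s['grip_width'],s['finger_force'],s['clock'],s['qpos'][6]))
    for nm,b in(('before turn',a),('after turn',a-np.radians(t))):
        v=np.array([d[0]*np.cos(b)+d[1]*np.sin(b),d[0]*np.sin(b)-d[1]*np.cos(b),-d[2]])/.1
        print(nm,'total',v.round(3),'per row',(v/n).round(4))
    print('turn deg %.2f total frac %.3f'%(t,t/90))
E
python3 -c "
from h import *
plan(.459,-.3455,.11,11.6,12)"
```

```text
at [0.2065 0.5896 0.2308] yaw 160.70 F [ 0.6  -0.38 -0.46] w 0.0854 ff 0.0 t 0.1 q7 -0.11
before turn total [-5.474 -7.991  1.208] per row [-0.4562 -0.6659  0.1007]
after turn total [0.593 9.668 1.208] per row [0.0494 0.8056 0.1007]
turn deg 149.10 total frac 1.657
```

Request:
drive_tool(
  squeeze=40,
  targets=[
    {"dx": -0.312, "dy": -0.279, "dz": 0.04, "yaw": 0, "fingers": 0},
    {"dx": -0.312, "dy": -0.279, "dz": 0.04, "yaw": 0, "fingers": 0},
    {"dx": -0.312, "dy": -0.279, "dz": 0.04, "yaw": 0, "fingers": 0},
    {"dx": -0.312, "dy": -0.279, "dz": 0.04, "yaw": 0, "fingers": 0},
    {"dx": -0.312, "dy": -0.279, "dz": 0.04, "yaw": 0, "fingers": 0},
    {"dx": -0.312, "dy": -0.279, "dz": 0.04, "yaw": 0, "fingers": 0},
    {"dx": -0.312, "dy": -0.279, "dz": 0.04, "yaw": 0, "fingers": 0},
    {"dx": -0.312, "dy": -0.279, "dz": 0.04, "yaw": 0, "fingers": 0},
    {"dx": -0.312, "dy": -0.279, "dz": 0.04, "yaw": 0, "fingers": 0},
    {"dx": -0.312, "dy": -0.279, "dz": 0.04, "yaw": 0, "fingers": 0},
    {"dx": -0.312, "dy": -0.279, "dz": 0.04, "yaw": 0, "fingers": 0},
    {"dx": -0.312, "dy": -0.279, "dz": 0.04, "yaw": 0, "fingers": 0},
    {"dx": 0, "dy": 0, "dz": 0, "yaw": 0.095, "fingers": 0},
    {"dx": 0, "dy": 0, "dz": 0, "yaw": 0.095, "fingers": 0},
    {"dx": 0, "dy": 0, "dz": 0, "yaw": 0.095, "fingers": 0},
    {"dx": 0, "dy": 0, "dz": 0, "yaw": 0.095, "fingers": 0},
    {"dx": 0, "dy": 0, "dz": 0, "yaw": 0.095, "fingers": 0},
    {"dx": 0, "dy": 0, "dz": 0, "yaw": 0.095, "fingers": 0},
    {"dx": 0, "dy": 0, "dz": 0, "yaw": 0.095, "fingers": 0},
  ],
)

```text
clock: 2.0
position: [0.4491, 0.1501, 0.1832]
tool_rot: [-3.141, 0.0, 1.754]
force: [-0.7, 0.0, 0.8]
grip_width: 0.0854
finger_force: 0.0
```

```bash
python3 -c "
from h import *
plan(.459,-.3455,.11,11.6,12)"
```

```text
at [0.4491 0.1501 0.1832] yaw 100.50 F [-0.75  0.05  0.76] w 0.0854 ff 0.0 t 2.0 q7 -0.09
before turn total [-4.891 -0.806  0.732] per row [-0.4076 -0.0672  0.061 ]
after turn total [-0.9    4.875  0.732] per row [-0.075   0.4062  0.061 ]
turn deg 88.90 total frac 0.988
```

Request:
drive_tool(
  targets=[
    {"dx": -0.408, "dy": -0.067, "dz": 0.061, "yaw": 0, "fingers": 0},
    {"dx": -0.408, "dy": -0.067, "dz": 0.061, "yaw": 0, "fingers": 0},
    {"dx": -0.408, "dy": -0.067, "dz": 0.061, "yaw": 0, "fingers": 0},
    {"dx": -0.408, "dy": -0.067, "dz": 0.061, "yaw": 0, "fingers": 0},
    {"dx": -0.408, "dy": -0.067, "dz": 0.061, "yaw": 0, "fingers": 0},
    {"dx": -0.408, "dy": -0.067, "dz": 0.061, "yaw": 0, "fingers": 0},
    {"dx": -0.408, "dy": -0.067, "dz": 0.061, "yaw": 0, "fingers": 0},
    {"dx": -0.408, "dy": -0.067, "dz": 0.061, "yaw": 0, "fingers": 0},
    {"dx": -0.408, "dy": -0.067, "dz": 0.061, "yaw": 0, "fingers": 0},
    {"dx": -0.408, "dy": -0.067, "dz": 0.061, "yaw": 0, "fingers": 0},
    {"dx": -0.408, "dy": -0.067, "dz": 0.061, "yaw": 0, "fingers": 0},
    {"dx": -0.408, "dy": -0.067, "dz": 0.061, "yaw": 0, "fingers": 0},
    {"dx": 0, "dy": 0, "dz": 0, "yaw": 0.095, "fingers": 0},
    {"dx": 0, "dy": 0, "dz": 0, "yaw": 0.095, "fingers": 0},
    {"dx": 0, "dy": 0, "dz": 0, "yaw": 0.095, "fingers": 0},
    {"dx": 0, "dy": 0, "dz": 0, "yaw": 0.095, "fingers": 0},
    {"dx": 0, "dy": 0, "dz": 0, "yaw": 0.095, "fingers": 0},
    {"dx": 0, "dy": 0, "dz": 0, "yaw": 0.095, "fingers": 0},
    {"dx": 0, "dy": 0, "dz": 0, "yaw": 0.095, "fingers": 0},
  ],
)

```text
clock: 3.9
position: [0.4624, -0.3457, 0.1099]
tool_rot: [-3.141, 0.0, 0.71]
force: [0.5, -0.6, 0.2]
grip_width: 0.0855
finger_force: 0.0
```

Request:
drive_tool(
  targets=[
    {"dx": 0, "dy": 0, "dz": 0, "yaw": 0.095, "fingers": 0.3},
    {"dx": 0, "dy": 0, "dz": 0, "yaw": 0.095, "fingers": 0.3},
    {"dx": 0, "dy": 0, "dz": 0, "yaw": 0.095, "fingers": 0.3},
    {"dx": 0, "dy": 0, "dz": 0, "yaw": 0.038, "fingers": 0.3},
    {"dx": 0, "dy": 0, "dz": 0, "yaw": 0, "fingers": 0.3},
    {"dx": 0, "dy": 0, "dz": 0, "yaw": 0, "fingers": 0.3},
  ],
)

```text
clock: 4.5
position: [0.4624, -0.3457, 0.1099]
tool_rot: [-3.141, 0.0, 0.211]
force: [-0.1, -0.4, 0.3]
grip_width: 0.0592
finger_force: 0.0
```

```bash
python3 -c "
from h import *
plan(.459,-.3455,.007,11.6,5)"
```

```text
at [ 0.4624 -0.3457  0.1099] yaw 12.07 F [-0.08 -0.45  0.35] w 0.0592 ff 0.0 t 4.5 q7 -0.23
before turn total [-0.033 -0.009  1.029] per row [-0.0066 -0.0018  0.2058]
after turn total [-0.033 -0.009  1.029] per row [-0.0066 -0.0018  0.2058]
turn deg 0.47 total frac 0.005
```

Request:
drive_tool(
  targets=[
    {"dx": -0.033, "dy": -0.009, "dz": 0.2, "yaw": 0.005, "fingers": 0.3},
    {"dx": 0, "dy": 0, "dz": 0.22, "yaw": 0, "fingers": 0.3},
    {"dx": 0, "dy": 0, "dz": 0.22, "yaw": 0, "fingers": 0.3},
    {"dx": 0, "dy": 0, "dz": 0.2, "yaw": 0, "fingers": 0.3},
    {"dx": 0, "dy": 0, "dz": 0.18, "yaw": 0, "fingers": 0.3},
    {"dx": 0, "dy": 0, "dz": 0, "yaw": 0, "fingers": 0.8},
    {"dx": 0, "dy": 0, "dz": 0, "yaw": 0, "fingers": 0.9},
    {"dx": 0, "dy": 0, "dz": 0, "yaw": 0, "fingers": 0.9},
    {"dx": 0, "dy": 0, "dz": 0, "yaw": 0, "fingers": 0.9},
    {"dx": 0, "dy": 0, "dz": 0, "yaw": 0, "fingers": 0.9},
    {"dx": 0, "dy": 0, "dz": 0, "yaw": 0, "fingers": 0.9},
    {"dx": 0, "dy": 0, "dz": 0, "yaw": 0, "fingers": 0.9},
  ],
)

```text
clock: 5.7
position: [0.4594, -0.3459, 0.009]
tool_rot: [3.141, -0.001, 0.201]
force: [-1.9, 1.6, 8.3]
grip_width: 0.0226
finger_force: 40.8
```

```bash
python3 - <<'E'
from h import *
cv2.imwrite("pics/s1.png",np.vstack([cv2.resize(grab_frame("scene")[220:400,220:440],None,fx=3,fy=3)]))
plan(.4655,-.028,.15,101.4,8)
E
```

```text
at [ 0.4594 -0.3459  0.0091] yaw 11.49 F [-1.99  1.08  8.62] w 0.0231 ff 40.8 t 5.8 q7 -0.13
before turn total [ 0.693 -3.104 -1.409] per row [ 0.0867 -0.3879 -0.1762]
after turn total [ 3.105  0.688 -1.409] per row [ 0.3881  0.086  -0.1762]
turn deg -89.91 total frac -0.999
```

View pics/s1.png

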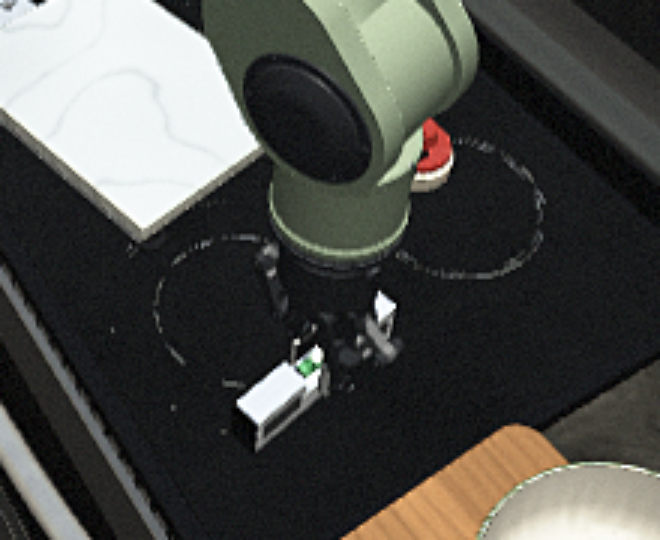

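The gripper is holding the level across the middle bridge, with the vial at about (310,362) in the crop, so I'll lift, turn and carry it.

Request:
drive_tool(
  targets=[
    {"dx": 0, "dy": 0, "dz": -0.1, "yaw": 0, "fingers": 0.9},
    {"dx": 0, "dy": 0, "dz": -0.2, "yaw": 0, "fingers": 0.9},
    {"dx": 0, "dy": 0, "dz": -0.3, "yaw": 0, "fingers": 0.9},
    {"dx": 0, "dy": 0, "dz": -0.3, "yaw": 0, "fingers": 0.9},
    {"dx": 0, "dy": 0, "dz": -0.3, "yaw": 0, "fingers": 0.9},
    {"dx": 0, "dy": 0, "dz": -0.21, "yaw": 0, "fingers": 0.9},
    {"dx": 0, "dy": 0, "dz": 0, "yaw": -0.06, "fingers": 0.9},
    {"dx": 0, "dy": 0, "dz": 0, "yaw": -0.09, "fingers": 0.9},
    {"dx": 0, "dy": 0, "dz": 0, "yaw": -0.09, "fingers": 0.9},
    {"dx": 0, "dy": 0, "dz": 0, "yaw": -0.09, "fingers": 0.9},
    {"dx": 0, "dy": 0, "dz": 0, "yaw": -0.09, "fingers": 0.9},
    {"dx": 0, "dy": 0, "dz": 0, "yaw": -0.09, "fingers": 0.9},
    {"dx": 0, "dy": 0, "dz": 0, "yaw": -0.09, "fingers": 0.9},
    {"dx": 0, "dy": 0, "dz": 0, "yaw": -0.09, "fingers": 0.9},
    {"dx": 0, "dy": 0, "dz": 0, "yaw": -0.09, "fingers": 0.9},
    {"dx": 0, "dy": 0, "dz": 0, "yaw": -0.09, "fingers": 0.9},
    {"dx": 0, "dy": 0, "dz": 0, "yaw": -0.09, "fingers": 0.9},
    {"dx": 0, "dy": 0, "dz": 0, "yaw": -0.04, "fingers": 0.9},
  ],
)

```text
clock: 7.55
position: [0.4588, -0.3459, 0.1499]
tool_rot: [-3.142, 0.001, 1.776]
force: [1.4, 0.1, -3.2]
grip_width: 0.0232
finger_force: 39.9
```

Request:
drive_tool(
  targets=[
    {"dx": 0.2, "dy": 0.044, "dz": 0, "yaw": 0, "fingers": 0.9},
    {"dx": 0.35, "dy": 0.077, "dz": 0, "yaw": 0, "fingers": 0.9},
    {"dx": 0.4, "dy": 0.088, "dz": 0, "yaw": 0, "fingers": 0.9},
    {"dx": 0.4, "dy": 0.088, "dz": 0, "yaw": 0, "fingers": 0.9},
    {"dx": 0.4, "dy": 0.088, "dz": 0, "yaw": 0, "fingers": 0.9},
    {"dx": 0.4, "dy": 0.088, "dz": 0, "yaw": 0, "fingers": 0.9},
    {"dx": 0.4, "dy": 0.088, "dz": 0, "yaw": 0, "fingers": 0.9},
    {"dx": 0.35, "dy": 0.08, "dz": 0, "yaw": 0, "fingers": 0.9},
    {"dx": 0.2, "dy": 0.045, "dz": 0, "yaw": 0, "fingers": 0.9},
    {"dx": 0, "dy": 0, "dz": 0, "yaw": 0, "fingers": 0.9},
    {"dx": 0, "dy": 0, "dz": 0, "yaw": 0, "fingers": 0.9},
  ],
)

```text
clock: 8.65
position: [0.4646, -0.0283, 0.1496]
tool_rot: [3.141, 0.0, 1.772]
force: [-1.1, 0.1, -3.1]
grip_width: 0.0228
finger_force: 39.8
```

```bash
python3 -c "
from h import *
plan(.4655,-.028,.065,101.4,5)"
```

```text
at [ 0.4646 -0.0283  0.1496] yaw 101.52 F [-1.12  0.13 -3.08] w 0.0228 ff 39.8 t 8.7 q7 0.37
before turn total [0.001 0.01  0.846] per row [0.0002 0.002  0.1692]
after turn total [0.001 0.01  0.846] per row [0.0002 0.002  0.1692]
turn deg 0.12 total frac 0.001
```

Next I'll lower it to just above the slab, then go gently until it makes contact.

Request:
drive_tool(
  targets=[
    {"dx": 0, "dy": 0.01, "dz": 0.17, "yaw": 0.001, "fingers": 0.9},
    {"dx": 0, "dy": 0, "dz": 0.2, "yaw": 0, "fingers": 0.9},
    {"dx": 0, "dy": 0, "dz": 0.2, "yaw": 0, "fingers": 0.9},
    {"dx": 0, "dy": 0, "dz": 0.15, "yaw": 0, "fingers": 0.9},
    {"dx": 0, "dy": 0, "dz": 0.1, "yaw": 0, "fingers": 0.9},
    {"dx": 0, "dy": 0, "dz": 0.03, "yaw": 0, "fingers": 0.9},
    {"dx": 0, "dy": 0, "dz": 0.02, "yaw": 0, "fingers": 0.9},
    {"dx": 0, "dy": 0, "dz": 0, "yaw": 0, "fingers": 0.9},
  ],
)

```text
clock: 9.45
position: [0.4658, -0.0282, 0.0625]
tool_rot: [3.141, 0.0, 1.769]
force: [0.1, 0.0, -3.5]
grip_width: 0.023
finger_force: 39.8
```

Request:
drive_tool(
  targets=[
    {"dx": 0, "dy": 0, "dz": 0.01, "yaw": 0, "fingers": 0.9},
    {"dx": 0, "dy": 0, "dz": 0.01, "yaw": 0, "fingers": 0.9},
    {"dx": 0, "dy": 0, "dz": 0, "yaw": 0, "fingers": 0.9},
  ],
)

```text
clock: 9.75
position: [0.4658, -0.0279, 0.0603]
tool_rot: [3.141, 0.0, 1.77]
force: [0.8, -0.1, -1.2]
grip_width: 0.0228
finger_force: 40.0
```

Request:
drive_tool(
  targets=[
    {"dx": 0, "dy": 0, "dz": 0.007, "yaw": 0, "fingers": 0.9},
    {"dx": 0, "dy": 0, "dz": 0, "yaw": 0, "fingers": 0.55},
    {"dx": 0, "dy": 0, "dz": 0, "yaw": 0, "fingers": 0.4},
    {"dx": 0, "dy": 0, "dz": 0, "yaw": 0, "fingers": 0.3},
    {"dx": 0, "dy": 0, "dz": 0, "yaw": 0, "fingers": 0.3},
    {"dx": 0, "dy": 0, "dz": -0.2, "yaw": 0, "fingers": 0.3},
    {"dx": 0, "dy": 0, "dz": -0.3, "yaw": 0, "fingers": 0.3},
    {"dx": 0, "dy": 0, "dz": -0.3, "yaw": 0, "fingers": 0.2},
    {"dx": 0, "dy": 0, "dz": 0, "yaw": 0, "fingers": 0.2},
  ],
)

```text
clock: 10.65
position: [0.4671, -0.028, 0.1424]
tool_rot: [3.137, 0.0, 1.769]
force: [0.1, -0.3, 0.6]
grip_width: 0.0684
finger_force: 0.0
```

```bash
python3 -c "
from h import *
plan(.431,.144,.14,161,6)"
```

```text
at [ 0.4671 -0.028   0.1424] yaw 101.38 F [ 0.1  -0.34  0.62] w 0.0684 ff 0.0 t 10.7 q7 0.38
before turn total [ 1.758 -0.014  0.024] per row [ 0.2929 -0.0024  0.0039]
after turn total [0.901 1.509 0.024] per row [0.1502 0.2515 0.0039]
turn deg -59.62 total frac -0.662
```

Request:
drive_tool(
  targets=[
    {"dx": 0.2, "dy": 0, "dz": 0, "yaw": 0, "fingers": 0.2},
    {"dx": 0.4, "dy": 0, "dz": 0, "yaw": 0, "fingers": 0.2},
    {"dx": 0.4, "dy": -0.014, "dz": 0, "yaw": 0, "fingers": 0.2},
    {"dx": 0.4, "dy": 0, "dz": 0, "yaw": 0, "fingers": 0.2},
    {"dx": 0.36, "dy": 0, "dz": 0, "yaw": 0, "fingers": 0.2},
    {"dx": 0, "dy": 0, "dz": 0, "yaw": -0.095, "fingers": 0.2},
    {"dx": 0, "dy": 0, "dz": 0, "yaw": -0.095, "fingers": 0.2},
    {"dx": 0, "dy": 0, "dz": 0, "yaw": -0.095, "fingers": 0.2},
    {"dx": 0, "dy": 0, "dz": 0, "yaw": -0.095, "fingers": 0.2},
    {"dx": 0, "dy": 0, "dz": 0, "yaw": -0.095, "fingers": 0.2},
    {"dx": 0, "dy": 0, "dz": 0, "yaw": -0.095, "fingers": 0.2},
    {"dx": 0, "dy": 0, "dz": 0, "yaw": -0.095, "fingers": 0.2},
    {"dx": 0, "dy": 0, "dz": 0, "yaw": -0.095, "fingers": 0.2},
    {"dx": 0, "dy": 0, "dz": 0, "yaw": -0.095, "fingers": 0.2},
  ],
)

```text
clock: 12.05
position: [0.4292, 0.1442, 0.139]
tool_rot: [-3.142, -0.0, 3.119]
force: [0.6, 0.2, 0.2]
grip_width: 0.0686
finger_force: 0.0
```

```bash
python3 - <<'E'
from h import *
a=np.mean([grab_frame("scene").astype(float) for _ in range(6)],0);np.save("a1.npy",a)
b=np.mean([grab_frame("top").astype(float) for _ in range(4)],0);np.save("b1.npy",b)
pa=proj('scene',[[.4655,-.028,.085],[.431,.144,.0915]]);pb=proj('top',[[.4655,-.028,.085],[.431,.144,.0915]]);print(pa,pb)
def crop(i,p,h,w,f):
    x,y=p.astype(int);return cv2.resize(i[max(0,y-h):y+h,max(0,x-w):x+w].astype(np.uint8),(2*w*f,2*h*f),interpolation=cv2.INTER_CUBIC)
A=crop(a,pa[0],45,35,6);B=crop(b,pb[0],45,30,6);print([ (p-[w,45]).astype(int) for p,w in((pa[0],35),(pb[0],30))])
cv2.imwrite("pics/c3.png",np.hstack([A,B]))
plan(.431,.144,.062,None,4);print(readout.observe()['qpos'].round(2))
E
```

```text
[[259.81088004 238.47884069]
 [220.78177432 206.05253675]] [[309.03771413 250.17636705]
 [247.49231364 261.76013327]]
[array([224, 193]), array([279, 205])]
at [0.4294 0.1444 0.1394] yaw 178.28 F [-0.25  0.27  0.54] w 0.0682 ff 0.0 t 12.6 q7 1.08
before turn total [-0.016 -0.003  0.774] per row [-0.0041 -0.0008  0.1935]
after turn total [-0.016 -0.003  0.774] per row [-0.0041 -0.0008  0.1935]
turn deg 0.00 total frac 0.000
[-0.45  0.4  -0.01  2.12  0.01  0.62  1.08]
```

View pics/c3.png

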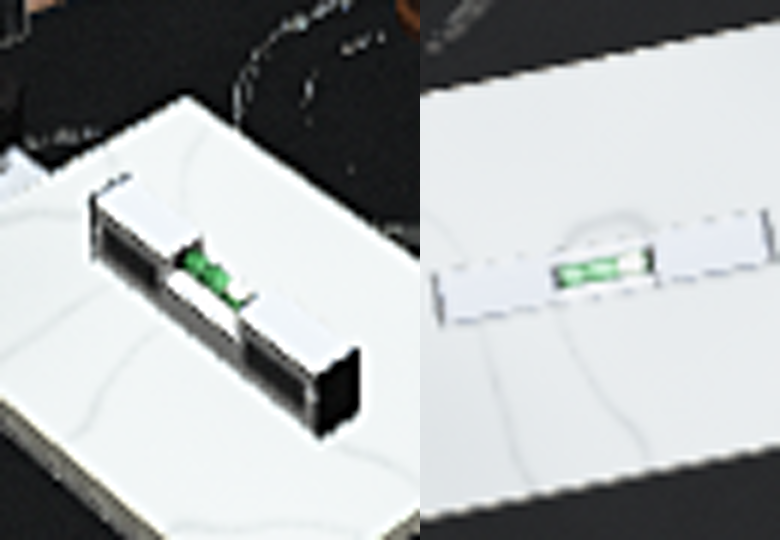

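The level lies on the middle of the slab, pointing at the knob. In the top crop it spans x = 438–772, and the bubble is at x ≈ 630 against a middle of 604, so it is about 12 mm towards the far end. I'll wind the wrist back, grip the knob and turn it clockwise.

Request:
drive_tool(
  squeeze=80,
  targets=[
    {"dx": -0.016, "dy": 0, "dz": 0, "yaw": -0.095, "fingers": 0.2},
    {"dx": 0, "dy": 0, "dz": 0, "yaw": -0.095, "fingers": 0.2},
    {"dx": 0, "dy": 0, "dz": 0, "yaw": -0.095, "fingers": 0.2},
    {"dx": 0, "dy": 0, "dz": 0, "yaw": -0.095, "fingers": 0.2},
    {"dx": 0, "dy": 0, "dz": 0, "yaw": -0.095, "fingers": 0.2},
    {"dx": 0, "dy": 0, "dz": 0.1, "yaw": -0.095, "fingers": 0.2},
    {"dx": 0, "dy": 0, "dz": 0.2, "yaw": -0.095, "fingers": 0.2},
    {"dx": 0, "dy": 0, "dz": 0.2, "yaw": 0, "fingers": 0.2},
    {"dx": 0, "dy": 0, "dz": 0.17, "yaw": 0, "fingers": 0.2},
    {"dx": 0, "dy": 0, "dz": 0.1, "yaw": 0, "fingers": 0.2},
    {"dx": 0, "dy": 0, "dz": 0, "yaw": 0, "fingers": 0.4},
    {"dx": 0, "dy": 0, "dz": 0, "yaw": 0, "fingers": 0.6},
    {"dx": 0, "dy": 0, "dz": 0, "yaw": 0, "fingers": 0.8},
    {"dx": 0, "dy": 0, "dz": 0, "yaw": 0, "fingers": 0.8},
    {"dx": 0, "dy": 0, "dz": 0, "yaw": 0, "fingers": 0.8},
    {"dx": 0, "dy": 0, "dz": 0, "yaw": 0, "fingers": 0.8},
  ],
)

```text
clock: 14.15
position: [0.4302, 0.145, 0.0634]
tool_rot: [3.141, 0.0, -2.125]
force: [-11.2, 5.6, 13.9]
grip_width: 0.0342
finger_force: 78.2
```

Request:
drive_tool(
  targets=[
    {"dx": 0, "dy": 0, "dz": 0, "yaw": 0.05, "fingers": 0.8},
    {"dx": 0, "dy": 0, "dz": 0, "yaw": 0.095, "fingers": 0.8},
    {"dx": 0, "dy": 0, "dz": 0, "yaw": 0.095, "fingers": 0.8},
    {"dx": 0, "dy": 0, "dz": 0, "yaw": 0.095, "fingers": 0.8},
    {"dx": 0, "dy": 0, "dz": 0, "yaw": 0.095, "fingers": 0.8},
    {"dx": 0, "dy": 0, "dz": 0, "yaw": 0.095, "fingers": 0.8},
  ],
)

```text
clock: 14.75
position: [0.4298, 0.1456, 0.0634]
tool_rot: [3.14, -0.001, -2.955]
force: [-14.1, 9.4, 14.6]
grip_width: 0.0339
finger_force: 78.2
```

```bash
cat >> h.py <<'E'
def bubble(n=4):
    b=np.mean([grab_frame("top").astype(float) for _ in range(n)],0);return b,bub(b)
def bub(b):
    # profile of (green - mean(r,b)) along level axis; coordinate in mm from level middle, + toward knob
    u=np.array([np.cos(np.radians(101.4)),np.sin(np.radians(101.4)),0]);v=np.array([-u[1],u[0],0])
    c0=np.array([.4655,-.028,.052])
    s=np.arange(-90,90.1,.5)/1e3
    def prof(im,h,offs):
        r=0
        for o in offs:
            q=proj('top',c0+[0,0,h]+s[:,None]*u+o*v).astype(np.float32)
            r=r+cv2.remap(im.astype(np.float32),q[:,0].copy(),q[:,1].copy(),cv2.INTER_CUBIC)[:,0]
        return r/len(offs)
    P=prof(b,.035,np.arange(-3,3.1,1.5)/1e3);g=P[:,1]-P[:,2]
    return s*1e3,g,P
E
python3 - <<'E'
from h import *
b,(s,g,P)=bubble(4)
b0=np.load('b1.npy');_,g0,P0=bub(b0)
for i in range(0,len(s),5):
  if abs(s[i])<=40: print(s[i],g0[i].round(),P0[i].round(),'|',g[i].round(),P[i].round())
plan(.431,.144,.062)
E
```

```text
-40.0 5.0 [242. 236. 231.] | 5.0 [242. 236. 231.]
-37.5 5.0 [242. 236. 231.] | 5.0 [242. 236. 231.]
-35.0 5.0 [242. 236. 231.] | 5.0 [242. 236. 231.]
-32.5 4.0 [242. 236. 231.] | 4.0 [242. 236. 231.]
-30.0 4.0 [243. 237. 233.] | 4.0 [243. 237. 233.]
-27.5 5.0 [247. 239. 235.] | 4.0 [246. 238. 233.]
-25.0 5.0 [201. 195. 190.] | 6.0 [192. 187. 181.]
-22.5 13.0 [86. 96. 83.] | 16.0 [84. 97. 81.]
-20.0 19.0 [174. 186. 167.] | 29.0 [156. 180. 151.]
-17.5 7.0 [228. 233. 226.] | 13.0 [220. 230. 217.]
-15.0 4.0 [237. 241. 237.] | 6.0 [236. 241. 235.]
-12.5 4.0 [234. 238. 235.] | 4.0 [235. 239. 235.]
-10.0 4.0 [233. 235. 231.] | 5.0 [234. 237. 232.]
-7.5 23.0 [205. 222. 199.] | 15.0 [219. 230. 215.]
-5.0 46.0 [179. 214. 168.] | 36.0 [192. 220. 184.]
-2.5 41.0 [199. 227. 186.] | 44.0 [194. 224. 180.]
0.0 42.0 [193. 223. 181.] | 42.0 [193. 223. 180.]
2.5 50.0 [181. 217. 168.] | 49.0 [181. 217. 168.]
5.0 54.0 [167. 208. 154.] | 54.0 [166. 207. 153.]
7.5 49.0 [161. 197. 149.] | 48.0 [157. 194. 146.]
10.0 41.0 [182. 210. 169.] | 41.0 [180. 208. 167.]
12.5 40.0 [202. 229. 189.] | 40.0 [203. 230. 189.]
15.0 42.0 [198. 227. 185.] | 41.0 [200. 228. 187.]
17.5 48.0 [165. 201. 153.] | 45.0 [167. 201. 155.]
20.0 29.0 [116. 137. 108.] | 23.0 [106. 124. 100.]
22.5 8.0 [156. 148. 139.] | 7.0 [165. 155. 148.]
25.0 5.0 [226. 217. 211.] | 5.0 [230. 221. 216.]
27.5 5.0 [246. 240. 235.] | 5.0 [246. 240. 235.]
30.0 5.0 [242. 235. 231.] | 5.0 [242. 235. 231.]
32.5 5.0 [242. 235. 231.] | 5.0 [242. 235. 230.]
35.0 5.0 [242. 235. 231.] | 5.0 [242. 235. 230.]
37.5 4.0 [242. 235. 231.] | 5.0 [242. 236. 231.]
40.0 5.0 [242. 235. 231.] | 5.0 [242. 235. 230.]
at [0.4298 0.1456 0.0634] yaw -168.99 F [-14.51   8.21  15.25] w 0.0341 ff 78.5 t 14.9 q7 1.30
before turn total [-0.008 -0.018  0.014] per row [-0.0008 -0.0018  0.0014]
after turn total [-0.008 -0.018  0.014] per row [-0.0008 -0.0018  0.0014]
turn deg 0.00 total frac 0.000
```

Request:
drive_tool(
  targets=[
    {"dx": 0.013, "dy": 0.013, "dz": -0.005, "yaw": 0.05, "fingers": 0.8},
    {"dx": 0, "dy": 0, "dz": 0, "yaw": 0.095, "fingers": 0.8},
    {"dx": 0, "dy": 0, "dz": 0, "yaw": 0.095, "fingers": 0.8},
    {"dx": 0, "dy": 0, "dz": 0, "yaw": 0.095, "fingers": 0.8},
    {"dx": 0, "dy": 0, "dz": 0, "yaw": 0.095, "fingers": 0.8},
    {"dx": 0, "dy": 0, "dz": 0, "yaw": 0.095, "fingers": 0.8},
    {"dx": 0, "dy": 0, "dz": 0, "yaw": 0.095, "fingers": 0.8},
    {"dx": 0, "dy": 0, "dz": 0, "yaw": 0.095, "fingers": 0.8},
    {"dx": 0, "dy": 0, "dz": 0, "yaw": 0.095, "fingers": 0.8},
    {"dx": 0, "dy": 0, "dz": 0, "yaw": 0.095, "fingers": 0.8},
    {"dx": 0, "dy": 0, "dz": 0, "yaw": 0.095, "fingers": 0.8},
    {"dx": 0, "dy": 0, "dz": 0, "yaw": 0.095, "fingers": 0.8},
  ],
)

```text
clock: 16.15
position: [0.4305, 0.1467, 0.0637]
tool_rot: [3.139, -0.003, 1.607]
force: [4.2, 4.8, -10.3]
grip_width: 0.0335
finger_force: 81.8
```

Request:
drive_tool(
  targets=[
    {"dx": 0, "dy": 0, "dz": 0, "yaw": 0, "fingers": 0.8},
    {"dx": 0, "dy": 0, "dz": 0, "yaw": 0, "fingers": 0.8},
    {"dx": 0, "dy": 0, "dz": 0, "yaw": 0, "fingers": 0.8},
    {"dx": 0, "dy": 0, "dz": 0, "yaw": 0, "fingers": 0.8},
    {"dx": 0, "dy": 0, "dz": 0, "yaw": 0, "fingers": 0.8},
    {"dx": 0, "dy": 0, "dz": 0, "yaw": 0, "fingers": 0.8},
    {"dx": 0, "dy": 0, "dz": 0, "yaw": 0, "fingers": 0.8},
    {"dx": 0, "dy": 0, "dz": 0, "yaw": 0, "fingers": 0.8},
    {"dx": 0, "dy": 0, "dz": 0, "yaw": 0, "fingers": 0.8},
    {"dx": 0, "dy": 0, "dz": 0, "yaw": 0, "fingers": 0.8},
    {"dx": 0, "dy": 0, "dz": 0, "yaw": 0, "fingers": 0.8},
    {"dx": 0, "dy": 0, "dz": 0, "yaw": 0, "fingers": 0.8},
    {"dx": 0, "dy": 0, "dz": 0, "yaw": 0, "fingers": 0.8},
    {"dx": 0, "dy": 0, "dz": 0, "yaw": 0, "fingers": 0.8},
  ],
)

```text
clock: 17.55
position: [0.4305, 0.1467, 0.0637]
tool_rot: [3.139, -0.003, 1.613]
force: [4.7, 6.6, -9.4]
grip_width: 0.034
finger_force: 82.2
```

```bash
python3 - <<'E'
from h import *
b,(s,g,P)=bubble(8);np.save('b2.npy',b)
_,g0,_=bub(np.load('b1.npy'))
m=abs(s)<=26
for i in np.where(m)[0][::4]: print(s[i],g0[i].round(),P[i].round(),g[i].round())
plan(.431,.144,.062)
a=np.mean([grab_frame("scene").astype(float) for _ in range(8)],0);np.save("a2.npy",a)
A=cv2.resize(a[218:258,240:285].astype(np.uint8),None,fx=8,fy=8,interpolation=cv2.INTER_CUBIC)
B=cv2.resize(b[230:270,285:337].astype(np.uint8),None,fx=8,fy=8,interpolation=cv2.INTER_CUBIC)
cv2.imwrite('pics/c4.png',np.hstack([A,B]))
E
```

```text
-26.0 4.0 [207. 198. 195.] 3.0
-24.0 8.0 [116. 118. 111.] 7.0
-22.0 15.0 [ 93. 111.  87.] 25.0
-20.0 19.0 [151. 180. 140.] 40.0
-18.0 10.0 [189. 218. 176.] 41.0
-16.0 4.0 [198. 228. 185.] 43.0
-14.0 4.0 [188. 220. 176.] 44.0
-12.0 4.0 [197. 219. 188.] 31.0
-10.0 4.0 [216. 226. 211.] 15.0
-8.0 16.0 [232. 234. 230.] 4.0
-6.0 40.0 [231. 234. 229.] 5.0
-4.0 45.0 [234. 237. 233.] 4.0
-2.0 41.0 [237. 240. 237.] 3.0
0.0 42.0 [230. 237. 228.] 9.0
2.0 48.0 [191. 220. 184.] 35.0
4.0 53.0 [160. 203. 148.] 55.0
6.0 53.0 [157. 196. 144.] 52.0
8.0 46.0 [159. 195. 146.] 48.0
10.0 41.0 [180. 211. 167.] 44.0
12.0 40.0 [199. 226. 186.] 41.0
14.0 40.0 [200. 228. 187.] 41.0
16.0 46.0 [190. 224. 177.] 46.0
18.0 47.0 [147. 177. 138.] 40.0
20.0 29.0 [103. 113.  99.] 14.0
22.0 11.0 [149. 141. 136.] 5.0
24.0 5.0 [214. 203. 197.] 6.0
26.0 5.0 [243. 236. 230.] 5.0
at [0.4304 0.1467 0.0637] yaw 92.43 F [ 4.38  5.1  -8.05] w 0.0340 ff 82.2 t 17.9 q7 0.14
before turn total [-0.027  0.004  0.017] per row [-0.0027  0.0004  0.0017]
after turn total [-0.027  0.004  0.017] per row [-0.0027  0.0004  0.0017]
turn deg 0.00 total frac 0.000
```

View pics/c4.png

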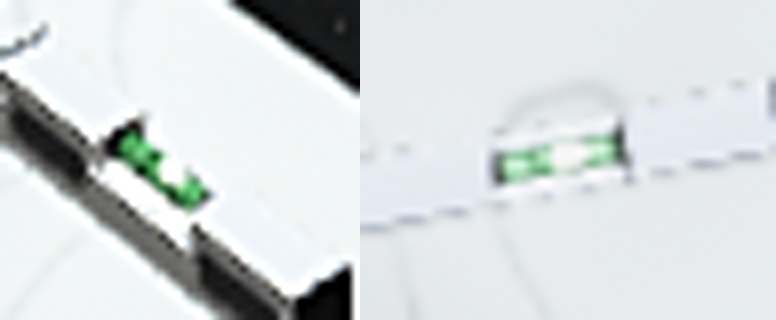

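The bubble is now 3.4 mm short of the middle: its centre is at −4.9 mm and the vial's middle at −1.5 mm in my profile. That calls for about 0.97 rad more.

Request:
drive_tool(
  targets=[
    {"dx": 0, "dy": 0, "dz": 0.004, "yaw": 0.05, "fingers": 0.8},
    {"dx": 0, "dy": 0, "dz": 0, "yaw": 0.095, "fingers": 0.8},
    {"dx": 0, "dy": 0, "dz": 0, "yaw": 0.095, "fingers": 0.8},
    {"dx": 0, "dy": 0, "dz": 0, "yaw": 0.095, "fingers": 0.8},
    {"dx": 0, "dy": 0, "dz": 0, "yaw": 0.095, "fingers": 0.8},
    {"dx": 0, "dy": 0, "dz": 0, "yaw": 0.095, "fingers": 0.8},
    {"dx": 0, "dy": 0, "dz": 0, "yaw": 0.09, "fingers": 0.8},
    {"dx": 0, "dy": 0, "dz": 0, "yaw": 0, "fingers": 0.8},
    {"dx": 0, "dy": 0, "dz": 0, "yaw": 0, "fingers": 0.8},
    {"dx": 0, "dy": 0, "dz": 0, "yaw": 0, "fingers": 0.8},
    {"dx": 0, "dy": 0, "dz": 0, "yaw": 0, "fingers": 0.8},
    {"dx": 0, "dy": 0, "dz": 0, "yaw": 0, "fingers": 0.8},
    {"dx": 0, "dy": 0, "dz": 0, "yaw": 0, "fingers": 0.8},
    {"dx": 0, "dy": 0, "dz": 0, "yaw": 0, "fingers": 0.8},
    {"dx": 0, "dy": 0, "dz": 0, "yaw": 0, "fingers": 0.8},
    {"dx": 0, "dy": 0, "dz": 0, "yaw": 0, "fingers": 0.8},
    {"dx": 0, "dy": 0, "dz": 0, "yaw": 0, "fingers": 0.8},
    {"dx": 0, "dy": 0, "dz": 0, "yaw": 0, "fingers": 0.8},
    {"dx": 0, "dy": 0, "dz": 0, "yaw": 0, "fingers": 0.8},
    {"dx": 0, "dy": 0, "dz": 0, "yaw": 0, "fingers": 0.8},
  ],
)

```text
clock: 20.35
position: [0.4312, 0.1464, 0.0636]
tool_rot: [-3.141, -0.004, 0.647]
force: [5.6, 2.6, 1.8]
grip_width: 0.0334
finger_force: 83.3
```

```bash
cat >> h.py <<'E'
def edges(b):
    s,g,P=bub(b);m=(s>-19)&(s<17);ss,gg=s[m],g[m]
    k=np.where(gg<22)[0];k=k[np.argmin(gg[k])] if len(k) else 0
    i=k
    while gg[i]<22 and i>0:i-=1
    j=k
    while gg[j]<22 and j<len(gg)-1:j+=1
    lo=ss[i]+(gg[i]-22)/(gg[i]-gg[i+1])*.5;hi=ss[j]-(gg[j]-22)/(gg[j]-gg[j-1])*.5
    y=P[:,1];w=lambda a,c:(lambda q:np.sum(s[q]*(230-y[q]).clip(0))/np.sum((230-y[q]).clip(0)))((s>a)&(s<c))
    L=[s[(s>a)&(s<c)][np.argmin(y[(s>a)&(s<c)])] for a,c in((-27,-19),(16,24))]
    print('bubble %.2f..%.2f centre %.2f'%(lo,hi,(lo+hi)/2),'gaps',L,'mid',np.mean(L))
E
python3 - <<'E'
from h import *
edges(np.load('b2.npy'))
b,(s,g,P)=bubble(8);np.save('b3.npy',b);edges(b)
for i in np.where(abs(s)<=26)[0][::4]: print(s[i],P[i].round()[1],g[i].round())
plan(.431,.144,.062)
E
```

```text
bubble -10.99..1.09 centre -4.95 gaps [np.float64(-23.0), np.float64(20.5)] mid -1.25
bubble -8.25..3.99 centre -2.13 gaps [np.float64(-23.0), np.float64(20.5)] mid -1.25
-26.0 190.0 0.0
-24.0 119.0 10.0
-22.0 127.0 33.0
-20.0 193.0 47.0
-18.0 220.0 43.0
-16.0 227.0 40.0
-14.0 219.0 44.0
-12.0 205.0 51.0
-10.0 194.0 41.0
-8.0 202.0 19.0
-6.0 228.0 7.0
-4.0 239.0 4.0
-2.0 242.0 3.0
0.0 243.0 3.0
2.0 241.0 5.0
4.0 222.0 22.0
6.0 195.0 42.0
8.0 191.0 47.0
10.0 211.0 44.0
12.0 226.0 40.0
14.0 228.0 40.0
16.0 225.0 45.0
18.0 179.0 39.0
20.0 117.0 14.0
22.0 148.0 5.0
24.0 208.0 6.0
26.0 236.0 5.0
at [0.4312 0.1464 0.0636] yaw 37.04 F [6.38 1.98 1.59] w 0.0339 ff 83.3 t 20.8 q7 -0.54
before turn total [-0.016  0.018  0.016] per row [-0.0016  0.0018  0.0016]
after turn total [-0.016  0.018  0.016] per row [-0.0016  0.0018  0.0016]
turn deg 0.00 total frac 0.000
```

Request:
drive_tool(
  targets=[
    {"dx": 0, "dy": 0, "dz": 0, "yaw": 0.06, "fingers": 0.8},
    {"dx": 0, "dy": 0, "dz": 0, "yaw": 0.05, "fingers": 0.8},
    {"dx": 0, "dy": 0, "dz": 0, "yaw": 0, "fingers": 0.8},
    {"dx": 0, "dy": 0, "dz": 0, "yaw": 0, "fingers": 0.8},
    {"dx": 0, "dy": 0, "dz": 0, "yaw": 0, "fingers": 0.8},
    {"dx": 0, "dy": 0, "dz": 0, "yaw": 0, "fingers": 0.8},
    {"dx": 0, "dy": 0, "dz": 0, "yaw": 0, "fingers": 0.8},
    {"dx": 0, "dy": 0, "dz": 0, "yaw": 0, "fingers": 0.8},
    {"dx": 0, "dy": 0, "dz": 0, "yaw": 0, "fingers": 0.8},
    {"dx": 0, "dy": 0, "dz": 0, "yaw": 0, "fingers": 0.8},
    {"dx": 0, "dy": 0, "dz": 0, "yaw": 0, "fingers": 0.8},
    {"dx": 0, "dy": 0, "dz": 0, "yaw": 0, "fingers": 0.8},
    {"dx": 0, "dy": 0, "dz": 0, "yaw": 0, "fingers": 0.8},
    {"dx": 0, "dy": 0, "dz": 0, "yaw": 0, "fingers": 0.8},
    {"dx": 0, "dy": 0, "dz": 0, "yaw": 0, "fingers": 0.8},
    {"dx": 0, "dy": 0, "dz": 0, "yaw": 0, "fingers": 0.8},
    {"dx": 0, "dy": 0, "dz": 0, "yaw": 0, "fingers": 0.8},
    {"dx": 0, "dy": 0, "dz": 0, "yaw": 0, "fingers": 0.8},
  ],
)

```text
clock: 22.55
position: [0.4313, 0.1463, 0.0636]
tool_rot: [-3.141, -0.004, 0.474]
force: [6.5, 0.7, 2.7]
grip_width: 0.0336
finger_force: 83.4
```

```bash
cat >> h.py <<'E'
def mirror(b,lo=11,hi=27,ch=1):
    s,g,P=bub(b);y=P[:,ch];d=np.arange(lo,hi,.25);best=[]
    for c in np.arange(-4,2,.1):best.append((np.mean((np.interp(c+d,s,y)-np.interp(c-d,s,y))**2),c))
    return min(best)
E
python3 - <<'E'
from h import *
b,(s,g,P)=bubble(8);np.save('b4.npy',b)
for n in('b2','b3','b4'):
    x=np.load(n+'.npy');edges(x);print(mirror(x),mirror(x,lo=7.5,hi=17),mirror(x,lo=60,hi=88))
plan(.431,.144,.062)
E
```

```text
bubble -10.99..1.09 centre -4.95 gaps [np.float64(-23.0), np.float64(20.5)] mid -1.25
(np.float64(47.72669654998301), np.float64(-1.0999999999999974)) (np.float64(298.48505097744373), np.float64(0.8000000000000043)) (np.float64(48.91152589483766), np.float64(-1.1999999999999975))
bubble -8.25..3.99 centre -2.13 gaps [np.float64(-23.0), np.float64(20.5)] mid -1.25
(np.float64(29.78624475998034), np.float64(-1.2999999999999976)) (np.float64(12.323827097491437), np.float64(-1.2999999999999976)) (np.float64(16.009324908687702), np.float64(-1.3999999999999977))
bubble -7.54..5.34 centre -1.10 gaps [np.float64(-23.0), np.float64(20.5)] mid -1.25
(np.float64(42.87128644961337), np.float64(-1.2999999999999976)) (np.float64(14.782159014289903), np.float64(-1.1999999999999975)) (np.float64(10.006927125791915), np.float64(-1.3999999999999977))
at [0.4313 0.1463 0.0636] yaw 27.14 F [6.55 1.01 2.54] w 0.0333 ff 83.4 t 22.9 q7 -0.67
before turn total [-0.013  0.019  0.016] per row [-0.0013  0.0019  0.0016]
after turn total [-0.013  0.019  0.016] per row [-0.0013  0.0019  0.0016]
turn deg 0.00 total frac 0.000
```

Request:
drive_tool(
  targets=[
    {"dx": 0, "dy": 0, "dz": 0, "yaw": 0, "fingers": 0.5},
    {"dx": 0, "dy": 0, "dz": 0, "yaw": 0, "fingers": 0.35},
    {"dx": 0, "dy": 0, "dz": 0, "yaw": 0, "fingers": 0.2},
    {"dx": 0, "dy": 0, "dz": 0, "yaw": 0, "fingers": 0.2},
    {"dx": 0, "dy": 0, "dz": 0, "yaw": 0, "fingers": 0.2},
    {"dx": 0, "dy": 0, "dz": -0.15, "yaw": 0, "fingers": 0.2},
    {"dx": 0, "dy": 0, "dz": -0.3, "yaw": 0, "fingers": 0.1},
    {"dx": 0, "dy": 0, "dz": -0.3, "yaw": 0, "fingers": 0},
    {"dx": 0, "dy": 0, "dz": -0.2, "yaw": 0.08, "fingers": 0},
    {"dx": 0, "dy": 0, "dz": 0, "yaw": 0.09, "fingers": 0},
    {"dx": 0, "dy": 0, "dz": 0, "yaw": 0, "fingers": 0},
    {"dx": 0, "dy": 0, "dz": 0, "yaw": 0, "fingers": 0},
  ],
)

```text
clock: 24.15
position: [0.4293, 0.1452, 0.1572]
tool_rot: [3.141, 0.001, 0.211]
force: [-0.3, -0.3, 0.3]
grip_width: 0.0856
finger_force: 0.0
```

```bash
python3 - <<'E'
from h import *
b,(s,g,P)=bubble(8);np.save('b5.npy',b)
edges(b);print(mirror(b),mirror(b,lo=7.5,hi=17),mirror(b,lo=60,hi=88))
plan(.4658,-.0293,.14,11.4)
E
```

```text
bubble -7.55..5.37 centre -1.09 gaps [np.float64(-23.0), np.float64(20.5)] mid -1.25
(np.float64(41.50364195346178), np.float64(-1.2999999999999976)) (np.float64(14.183621229460405), np.float64(-1.1999999999999975)) (np.float64(9.915133055951475), np.float64(-1.3999999999999977))
at [0.4295 0.1451 0.1575] yaw 11.86 F [-0.16  0.99  0.31] w 0.0854 ff 0.0 t 24.6 q7 -1.04
before turn total [-0.004  1.782  0.175] per row [-0.0004  0.1782  0.0175]
after turn total [0.011 1.782 0.175] per row [0.0011 0.1782 0.0175]
turn deg 0.46 total frac 0.005
```

Request:
drive_tool(
  targets=[
    {"dx": 0.01, "dy": 0.2, "dz": 0, "yaw": 0.005, "fingers": 0},
    {"dx": 0, "dy": 0.4, "dz": 0, "yaw": 0, "fingers": 0},
    {"dx": 0, "dy": 0.4, "dz": 0, "yaw": 0, "fingers": 0},
    {"dx": 0, "dy": 0.4, "dz": 0, "yaw": 0, "fingers": 0},
    {"dx": 0, "dy": 0.282, "dz": 0, "yaw": 0, "fingers": 0},
    {"dx": 0, "dy": 0.1, "dz": 0.1, "yaw": 0, "fingers": 0},
    {"dx": 0, "dy": 0, "dz": 0.2, "yaw": 0, "fingers": 0},
    {"dx": 0, "dy": 0, "dz": 0.2, "yaw": 0, "fingers": 0},
    {"dx": 0, "dy": 0, "dz": 0.13, "yaw": 0, "fingers": 0},
    {"dx": 0, "dy": 0, "dz": 0, "yaw": 0, "fingers": 0},
    {"dx": 0, "dy": 0, "dz": 0, "yaw": 0, "fingers": 0},
  ],
)

```text
clock: 25.65
position: [0.4659, -0.0295, 0.0948]
tool_rot: [3.141, 0.0, 0.199]
force: [-0.5, -0.9, 0.0]
grip_width: 0.0855
finger_force: 0.0
```

```bash
python3 - <<'E'
from h import *
plan(.4658,-.0293,.08,11.4)
a=grab_frame('scene');cv2.imwrite('pics/c5.png',cv2.resize(a[150:290,190:340],None,fx=4,fy=4))
E
```

```text
at [ 0.4659 -0.0295  0.0948] yaw 11.38 F [-0.54 -0.91  0.01] w 0.0855 ff 0.0 t 25.6 q7 -0.60
before turn total [-0.    -0.002  0.148] per row [-0.     -0.0002  0.0148]
after turn total [-0.    -0.002  0.148] per row [-0.     -0.0002  0.0148]
turn deg -0.02 total frac -0.000
```

View pics/c5.png

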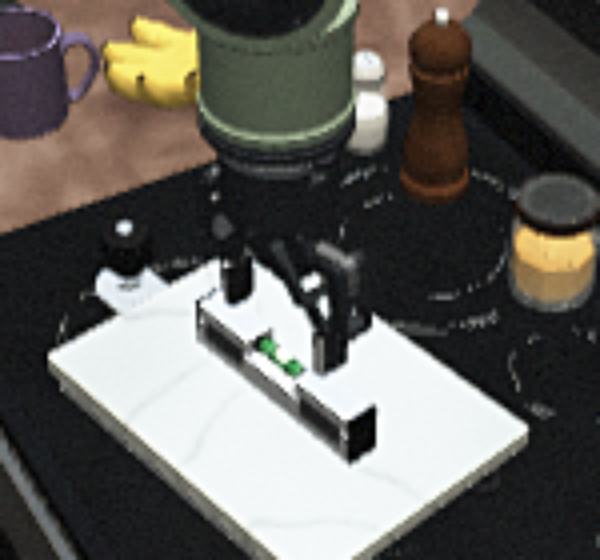

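Both open fingertips stand over the two flat tops, at about (237,290) and (330,365), and the vial is visible between them at (280,355). I'll come down gently.

Request:
drive_tool(
  targets=[
    {"dx": 0, "dy": 0, "dz": 0.05, "yaw": 0, "fingers": 0},
    {"dx": 0, "dy": 0, "dz": 0.04, "yaw": 0, "fingers": 0},
    {"dx": 0, "dy": 0, "dz": 0.02, "yaw": 0, "fingers": 0},
    {"dx": 0, "dy": 0, "dz": 0.01, "yaw": 0, "fingers": 0},
    {"dx": 0, "dy": 0, "dz": 0, "yaw": 0, "fingers": 0},
  ],
)

```text
clock: 26.2
position: [0.4658, -0.0292, 0.0824]
tool_rot: [3.142, 0.0, 0.199]
force: [0.0, 0.7, -0.1]
grip_width: 0.0853
finger_force: 0.0
```

Request:
drive_tool(
  targets=[
    {"dx": 0, "dy": 0, "dz": 0.01, "yaw": 0, "fingers": 0},
    {"dx": 0, "dy": 0, "dz": 0.01, "yaw": 0, "fingers": 0},
    {"dx": 0, "dy": 0, "dz": 0, "yaw": 0, "fingers": 0},
  ],
)

```text
clock: 26.5
position: [0.4658, -0.0292, 0.0804]
tool_rot: [-3.142, 0.0, 0.199]
force: [-0.3, 0.3, 0.3]
grip_width: 0.0855
finger_force: 0.0
```

Request:
drive_tool(
  targets=[
    {"dx": 0, "dy": 0, "dz": 0.005, "yaw": 0, "fingers": 0},
    {"dx": 0, "dy": 0, "dz": 0.005, "yaw": 0, "fingers": 0},
    {"dx": 0, "dy": 0, "dz": 0, "yaw": 0, "fingers": 0},
  ],
)

```text
clock: 26.8
position: [0.4658, -0.0292, 0.0795]
tool_rot: [-3.142, 0.0, 0.199]
force: [0.9, 0.2, -0.5]
grip_width: 0.0851
finger_force: 0.0
```

Request:
drive_tool(
  targets=[
    {"dx": 0, "dy": 0, "dz": 0.005, "yaw": 0, "fingers": 0},
    {"dx": 0, "dy": 0, "dz": 0, "yaw": 0, "fingers": 0},
  ],
)

```text
clock: 27.0
position: [0.4658, -0.0292, 0.079]
tool_rot: [3.142, 0.0, 0.199]
force: [0.4, 0.1, 0.3]
grip_width: 0.0857
finger_force: 0.0
```

Request:
drive_tool(
  targets=[
    {"dx": 0, "dy": 0, "dz": 0.005, "yaw": 0, "fingers": 0},
    {"dx": 0, "dy": 0, "dz": 0.005, "yaw": 0, "fingers": 0},
    {"dx": 0, "dy": 0, "dz": 0, "yaw": 0, "fingers": 0},
  ],
)

```text
clock: 27.3
position: [0.4659, -0.0292, 0.0788]
tool_rot: [-3.141, -0.001, 0.199]
force: [-6.7, 2.2, 30.4]
grip_width: 0.0853
finger_force: 14.7
```

Request:
drive_tool(
  targets=[
    {"dx": 0, "dy": 0, "dz": 0.005, "yaw": 0, "fingers": 0},
    {"dx": 0, "dy": 0, "dz": 0, "yaw": 0, "fingers": 0},
  ],
)

```text
clock: 27.5
position: [0.466, -0.0292, 0.0787]
tool_rot: [-3.14, -0.001, 0.198]
force: [-11.2, 5.2, 45.2]
grip_width: 0.0857
finger_force: 22.6
```

Request:
drive_tool(
  targets=[
    {"dx": 0, "dy": 0, "dz": -0.006, "yaw": 0, "fingers": 0},
    {"dx": 0, "dy": 0, "dz": -0.006, "yaw": 0, "fingers": 0},
    {"dx": 0, "dy": 0, "dz": 0, "yaw": 0, "fingers": 0},
    {"dx": 0, "dy": 0, "dz": 0, "yaw": 0, "fingers": 0},
    {"dx": 0, "dy": 0, "dz": 0, "yaw": 0, "fingers": 0},
  ],
)

```text
clock: 28.0
position: [0.4659, -0.0292, 0.0789]
tool_rot: [-3.141, -0.0, 0.199]
force: [-2.3, 0.7, 10.1]
grip_width: 0.0854
finger_force: 5.2
```

The press force is 10 N. I'll let it settle and check the bubble.

Request:
drive_tool(
  targets=[
    {"dx": 0, "dy": 0, "dz": 0, "yaw": 0, "fingers": 0},
    {"dx": 0, "dy": 0, "dz": 0, "yaw": 0, "fingers": 0},
    {"dx": 0, "dy": 0, "dz": 0, "yaw": 0, "fingers": 0},
    {"dx": 0, "dy": 0, "dz": 0, "yaw": 0, "fingers": 0},
    {"dx": 0, "dy": 0, "dz": 0, "yaw": 0, "fingers": 0},
    {"dx": 0, "dy": 0, "dz": 0, "yaw": 0, "fingers": 0},
    {"dx": 0, "dy": 0, "dz": 0, "yaw": 0, "fingers": 0},
    {"dx": 0, "dy": 0, "dz": 0, "yaw": 0, "fingers": 0},
    {"dx": 0, "dy": 0, "dz": 0, "yaw": 0, "fingers": 0},
    {"dx": 0, "dy": 0, "dz": 0, "yaw": 0, "fingers": 0},
    {"dx": 0, "dy": 0, "dz": 0, "yaw": 0, "fingers": 0},
    {"dx": 0, "dy": 0, "dz": 0, "yaw": 0, "fingers": 0},
  ],
)

```text
clock: 29.2
position: [0.4659, -0.0292, 0.0789]
tool_rot: [-3.141, -0.0, 0.199]
force: [-2.1, 0.4, 10.2]
grip_width: 0.0853
finger_force: 5.2
```

```bash
python3 - <<'E'
from h import *
a=np.mean([grab_frame("scene").astype(float) for _ in range(6)],0);b=grab_frame("top")
A=cv2.resize(a[218:258,240:285].astype(np.uint8),None,fx=8,fy=8,interpolation=cv2.INTER_CUBIC)
B=cv2.resize(b[230:270,285:337],None,fx=8,fy=8,interpolation=cv2.INTER_CUBIC)
cv2.imwrite('pics/c6.png',np.hstack([A,B]));plan(.4658,-.0293,.08,11.4)
E
```

```text
at [ 0.466  -0.0292  0.0789] yaw 11.38 F [-1.98  1.01  9.86] w 0.0853 ff 5.2 t 29.6 q7 -0.57
before turn total [-0.002  0.001 -0.011] per row [-0.0002  0.0001 -0.0011]
after turn total [-0.002  0.001 -0.011] per row [-0.0002  0.0001 -0.0011]
turn deg -0.02 total frac -0.000
```

View pics/c6.png

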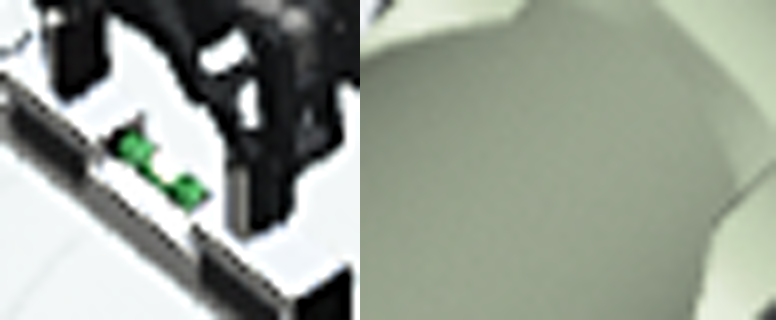

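In the scene crop the bubble sits centred between equal green ends, at (135,148) and (187,190), while the hand presses with 10 N. The arm blocks the top view. I'll hand the job in.

```bash
python3 -c "
from h import *
print(workorder.job_done())"
```

```text
the job is handed in; nothing more can be done
None
```

The level lies lengthways on the middle of the slab with its bubble centred (about 0.2 mm off when last measured, just before pressing). The hand is still pressing it down with about 10 N after briefly reaching 45 N, the timer, jar and mug were not touched, and the job is handed in with no verdict shown.

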